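# Lock the service cover of a thermal cycler

### The job

Lock the service cover of the thermal cycler: take the black-handled key from its stand, find the slot of the cam lock with its blade, push the lock in against its spring and turn it a quarter turn clockwise (seen from above) until it seats. Work by feel and never force the lock (about 25 N breaks it); then put the key back in its stand, upright and fully home, and leave the other things on the bench where they are.

Things in the scene. Friction and masses are not known exactly. Their poses are not given: they have to be found in the camera images.
- cycler: White bench-top thermal cycler: case 220 (x) x 260 (y) mm, flat top 120 mm above the bench; a raised grey lid on its left half (y +20 to +120 mm, 28 mm higher), a grey service cover with the cam lock on its right. Fixed. Origin: centre of its underside; x, y along those edges, z up.
- lock_mark (a point): Nominal centre of the cam lock's head, at its face when sprung up (134 mm above the bench, 14 mm above the case); axes of the cycler. Head: steel disc, diameter 32 mm, slot 5 mm wide, 6 mm deep right across it. The lock sits fixed in an oversize hole: its true centre is unmeasured, up to 4 mm from this point along cycler x and 0.8 mm along y. Find it by feel or see it.
- cam (a joint): Turn of the lock head, rad, clockwise from above. 0 (starts 0 to 0.05): unlocked, slot along cycler y. 1.571: hard stop, slot along cycler x. Friction 0.06 N m. A lug inside stops it near 0.1 unless the head is held at least 4 mm in; past about 1.4 the spring can lift the head into its seat, which keeps it.
- press (a joint): How far the lock head is pushed in, m: 0 sprung up, 0.0065 hard bottom. Spring: 3 N at 0, rising 1 N per mm. Locked and seated, the head rests near 0.002.
- stand: White block 64 x 64 x 55 mm with a square hole 26 mm wide, 46 mm deep, in the middle of its top; holds the key. Fixed. Origin: centre of its underside on the bench, z up.
- key: The key, 80 to 130 g, loose, upright in the stand; origin in the middle of the blade's lower edge, z up. From the bottom: flat steel blade 3 (x) x 18 (y) mm, 10 mm long; round shaft, diameter 12; round collar, diameter 40, from z 40 to 46 mm, which rests on the stand's top; black block handle 14 (x) x 44 (y) mm, from z 46 to 86 mm.
- key_handle (a point): Centre of the key's handle, 66 mm above the blade's lower edge: the place to grip, across the 14 mm (key x). Axes as the key's.
- tip_box: Bystander: closed blue and white pipette tip box 85 x 120 x 59 mm, loose; origin at the centre of its underside.
- tube_rack: Bystander: low white rack with small clear tubes, 55 x 85 x 42 mm, loose; origin at the centre of its underside.
- jar: Bystander: small jar, diameter 52, 58 mm tall, loose; origin at the centre of its underside.
There are look-alikes about, which are no part of the job. What is meant by the key is not purple, and is the larger of those in its own colour. Leave any purple look-alike of the stand alone.

How it is judged:
On the way, in this order (a step that is already met when the one before it is completed fails the run):
1. with the key's blade in it, the lock is pushed in past its catch and is part of the way round (value of joint press above 0.0033 m and value of joint cam between 0.4 and 1.3 rad and contact force between key and cycler above 1 N and z of key in the frame of cycler below 0.1262 m), for 0.05 s.
2. the lock is a quarter turn round and has risen into its seat (value of joint cam above 1.37 rad and value of joint press below 0.0029 m), for 0.2 s.
At the end, for the whole second after the job is handed in: The cam is turned a quarter turn clockwise (over 1.37 rad) and seated (head risen to between 1 and 2.9 mm pushed in); the key stands at rest in its stand, collar down on the stand's top (handle centre 77 to 84 mm above the stand's foot), within 9 mm of its middle and within 0.08 rad of upright (all of step 2 and value of joint press above 0.001 m and horizontal distance between key_handle and stand below 0.009 m and z of key_handle in the frame of stand between 0.077 and 0.084 m and angle between key_handle's own z axis and vertical below 0.08 rad and linear speed of key below 0.02 m/s); the robot touches nothing.
It fails at once if the key pressed or twisted on the cycler or its lock with more than 25 N (contact force between key and cycler above 25 N).
It fails at once if a bystander was moved more than 15 mm (distance of any of tip_box, tube_rack, jar from where it was at the start of the episode above 0.015 m).
It also fails if it takes over 72 s, if anything falls off the work surface, if the arm or the gripper's body presses on something with over 40 N, if the wrist force passes 120 N, or if a joint passes its speed limit or range.

### The arm

A 7-joint arm with a two-finger parallel gripper is mounted at the origin on the work surface. World frame = base frame: x ahead of the robot, y to its left, z up, the work surface at z = 0. Lengths are in m, angles in rad, forces in N, time in s.
With the tool pointing down it reaches from about 0.4 to 0.85 m from the base axis. Payload 10.4 kg.
Tool frame: the origin (TCP) lies at the very end of the fingers, on their centre line; the grasp point (between the pads) lies 19 mm behind it; z points along the fingers, y is the line along which they close (so a half turn about z gives the same grasp; the last joint's range is limited). The gripper opens to 87 mm and grips with 3 to 60 N. Pads are 19 mm wide; open, the fingers measure 117 mm over their backs; the gripper's body (75 mm by 190 mm) begins 51 mm behind the grasp point.
Start: joints at [1.128, 0.332, -0.065, 1.46, 0.022, 1.35, -0.088], TCP at [0.255, -0.571, 0.223] pointing down, gripper open.
Joint ranges: [-2.6, 2.6], [-0.5, 2.12], [-1.47, 1.34], [0.16, 2.42], [-1.27, 4.41], [0.06, 2.06], [-2.6, 2.6]. Speed limits (rad/s): [2.22, 2.22, 2.79, 2.79, 3.14, 3.14, 3.14].

### API

Orientations are given as a unit quaternion [x, y, z, w].
In Python, from bench import r gives the robot as it stands.
- The arm moves only by the shell command python3 -m crank 'ROWS' [FORCE]. ROWS is JSON, a list that holds one entry, the list of rows, each a list of 5 numbers: the shift along the tool's x, y, z in mm, then the turn about the tool's z in degrees, then the opening, from -1 (shut) to 1 (fully open). A call has 1 to 20 rows; each row is the pose to reach, as a shift and turn from the pose commanded when the call began, along the tool's axes at that moment; what a row does not reach only later rows make up. A row lasts 1/10 s, in which the tool goes at most 50 mm and 8.59 degrees, less where a joint would pass 70% of its speed; a pose out of reach is approached as far as the arm can. A call with a gripper value outside its range is refused whole. The fingers move at their own pace and stop on an object; FORCE is the grip in N (left out, the last holds). Time passes only in rows, so rows that repeat a pose let the fingers close. It gives the time, the measured TCP pose, the force, the opening and the grip force at its end, in the units of the state.
- r.read_state(): the state, without advancing time (a new reading comes with each control period).
- r.camera(name): name is "side" or "top" or "wrist"; returns a dict with "image" (384x512x3 uint8, red, green, blue), "vfov" (degrees; the focal length in pixels is half the picture's height over the tangent of half this angle, whatever the lens; pixels are square), "cx", "cy" (the principal point, pixels), "k1" (the pictures are not rectified: a ray, as slopes to the right and down, at radius r is drawn at 1 + k1 r^2 times it, then the intrinsics apply), "eye" and "attitude" of the camera in the world. Camera axes: x right, y down, z forward; pixel columns grow to the right and rows downward; lengths in m; the calibration is good to about 2 mm. A picture is of the moment at which its call begins. There is no depth.
- r.close_job(): hands the job in; it is judged then, once.
The state is a dict: "time": time; "joint_positions": joint angles; "joint_vel": joint speeds; "joint_torque": joint torques, N m; "ee_pos": TCP position; "eef_rot": TCP orientation; "ft_force": force on the tool from outside, world axes, zero at the start; "torque": the same for the moment, N m; "width": finger opening in m; "grip_force": force on a finger pad.
Only numpy, scipy, OpenCV 4.12 (cv2) and the standard library are available. Lean on these libraries where they do the work, as an engineer would, in place of code of your own. Each camera call takes 0.05 s, during which the arm holds its last target. There are 200 camera calls.

## Working session

There is one attempt and no reset: what is moved stays moved. The work goes in short steps, Python scripts to look and compute and a shell command to move; the robot and the scene stay as the last step left them, time stands still between calls to the robot, and variables do not carry over. Pictures are saved under pics/ and viewed, at most 10 in all, crops included, and the job is handed in when it is done.

```bash
ls; mkdir -p pics
cat > h.py <<'E'
import numpy as np, cv2, json
from scipy.spatial.transform import Rotation as R
from bench import r
def Rm(a):
    a=np.array(a,float); return a if a.shape==(3,3) else R.from_quat(a).as_matrix()
def ray(c,u,v):
    f=c['image'].shape[0]/2/np.tan(np.radians(c['vfov'])/2)
    d=np.array([(u-c['cx'])/f,(v-c['cy'])/f]); s=d.copy()
    for _ in range(30): s=d/(1+c['k1']*(s@s))
    return np.array(c['eye']),Rm(c['attitude'])@np.array([s[0],s[1],1])
def onz(c,u,v,z):
    e,d=ray(c,u,v); return e+d*(z-e[2])/d[2]
def proj(c,p):
    f=c['image'].shape[0]/2/np.tan(np.radians(c['vfov'])/2)
    q=Rm(c['attitude']).T@(np.array(p)-np.array(c['eye'])); s=q[:2]/q[2]; s=s*(1+c['k1']*(s@s))
    return s*f+[c['cx'],c['cy']]
def snap(n,name):
    c=r.camera(n); cv2.imwrite(f'pics/{name}.png',c['image'][:,:,::-1]); np.save(f'pics/{name}.npy',c,allow_pickle=True); return c
def load(name): return np.load(f'pics/{name}.npy',allow_pickle=True).item()
E
python3 - <<'E'
from h import *
a=snap('top','top0');b=snap('side','side0')
for c in(a,b): print({k:v for k,v in c.items() if k!='image'})
cv2.imwrite('pics/both.png',cv2.resize(np.vstack([a['image'],b['image']])[:,:,::-1],(400,600)))
cv2.imwrite('pics/top0b.png',cv2.resize(a['image'][:,:,::-1],(800,600)))
print(r.read_state())
E
```

```text
pics
{'vfov': 53.04980571775933, 'cx': 254.65021788946785, 'cy': 195.26247194290545, 'k1': -0.11237175914290509, 'eye': array([ 0.37067017, -0.06748332,  1.25583717]), 'attitude': array([-0.70245366,  0.7072949 , -0.05486462,  0.05729446])}
{'vfov': 56.28910209899333, 'cx': 256.46790233041804, 'cy': 191.75561890516414, 'k1': -0.030513341805317527, 'eye': array([ 0.48073356, -0.5842594 ,  0.75467396]), 'attitude': array([ 0.94283087, -0.05720123,  0.01837776, -0.32781126])}
{'time': 0.1, 'joint_positions': array([ 1.12841226,  0.33280963, -0.06471651,  1.46084937,  0.02156694,
        1.34990945, -0.08847067]), 'joint_vel': array([ 0.00074272, -0.00255883,  0.0003779 , -0.00206423, -0.00011993,
       -0.00013257, -0.00038613]), 'joint_torque': array([ 9.74494469e-04, -6.24546146e+01,  2.47272535e-02, -3.90718138e+01,
       -6.13014470e-02,  3.65212793e-02,  6.48134346e-05]), 'ee_pos': array([ 0.25460096, -0.57041008,  0.22183674]), 'eef_rot': array([ 9.78047305e-01,  2.08382000e-01, -1.43587962e-04, -6.24814337e-04]), 'ft_force': array([-0.82858773, -0.53399138, -0.28257456]), 'torque': array([-0.03817417, -0.09352514, -0.00267108]), 'grip_force': 0.0, 'width': 0.08738350837175174}
```

View pics/top0b.png

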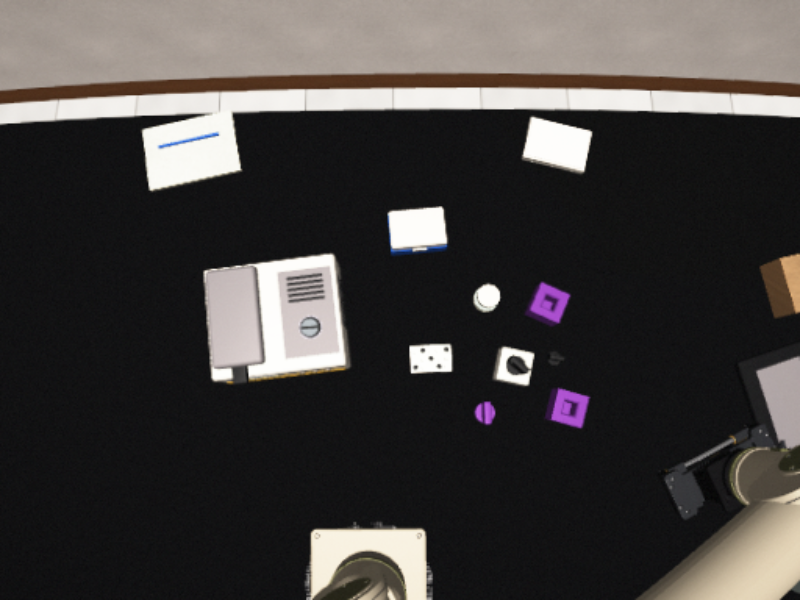

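View pics/side0.png

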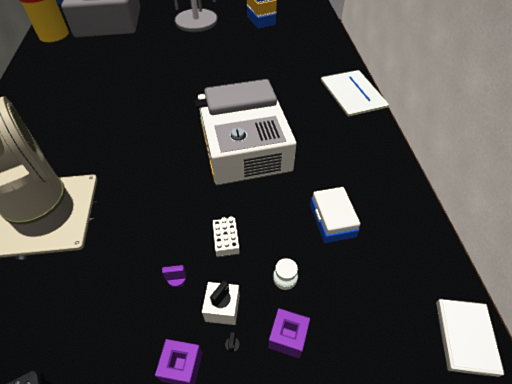

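Candidates, in top-picture pixels at 800 px scale: black key in the white stand (515,366), small black key lying on the bench (557,358), and purple key (485,413). The purple stands are at (549,303) and (569,408). By the description I choose the black key in the white stand. I'll check it in a close crop that also shows the lock.

Run:
```python
from h import *
a=load('top0')['image'];b=load('side0')['image']
k=lambda im,x,y,w,h:cv2.resize(im[y:y+h,x:x+w],(400,300),interpolation=cv2.INTER_CUBIC)
# 10x key crop, 4x cycler (top); side key, side cycler
m=np.vstack([np.hstack([k(a,300,213,60,45),k(a,125,155,112,84)]),np.hstack([k(b,190,275,64,48),k(b,190,70,120,90)])])
cv2.imwrite('pics/crop1.png',m[:,:,::-1])
```

```text
(no output)
```

View pics/crop1.png

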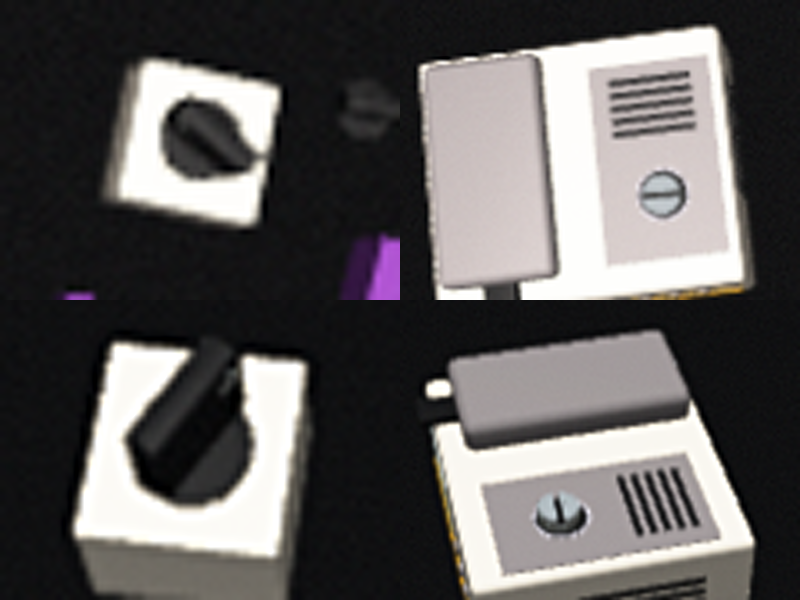

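The crop confirms a large black key standing in the white stand. The lock's slot shows clearly, with the lock centre near (165+,...) in the top view; the code converts it exactly.

Run:
```python
from h import *
a=load('top0');b=load('side0')
A=lambda u,v,z:onz(a,300+u*.15,213+v*.15,z)
B=lambda u,v,z:onz(b,190+u*.16,275+v*.16,z)
L=lambda u,v,z:onz(a,125+u*.28,155+v*.28,z)
M=lambda u,v,z:onz(b,190+u*.3,70+v*.3,z)
P=[A(*p,.055) for p in((145,58),(282,90),(258,228),(118,200))]
Q=[B(*p,.055) for p in((110,40),(307,58),(288,257),(75,238))]
for p,q in zip(P,Q): print(p[:2],q[:2])
print('stand',np.mean(P,0),np.mean(Q,0))
h1,h2,h3=B(205,38,.101),B(130,138,.101),B(238,48,.101)
print('handle side',h1,h2,h3,'dir',np.degrees(np.arctan2(*(h1-h2)[1::-1])))
print('collar top',A(200,137,.061))
for n,f,l in(('T',L,((262,193),(241,195),(284,191))),('S',M,((161,212),(158,199),(161,225)))):
  p=[f(*q,.134) for q in l]; print(n,p[0],'slotdir',np.degrees(np.arctan2(*(p[1]-p[2])[1::-1])))
c=[L(*q,.12) for q in((318,27),(350,280),(20,65))]; print('cyc corners',c)
c=[M(*q,.12) for q in((353,538-300),(63,588-300-2),(33,425-300))]; print('cyc corners side',c)
```

```text
[ 0.47746702 -0.27393319] [ 0.41567407 -0.25839909]
[ 0.4617061  -0.33843066] [ 0.48022801 -0.27259191]
[ 0.39725907 -0.32470297] [ 0.46829407 -0.33790943]
[ 0.41109222 -0.25923207] [ 0.40217005 -0.32393634]
stand [ 0.4368811  -0.29907472  0.055     ] [ 0.44159155 -0.29820919  0.055     ]
handle side [ 0.44935221 -0.28268649  0.101     ] [ 0.42476232 -0.31230231  0.101     ] [ 0.45930993 -0.28722739  0.101     ] dir 50.29728329373485
collar top [ 0.43971378 -0.2975939   0.061     ]
T [0.5104136  0.10188311 0.134     ] slotdir 94.99956567020138
S [0.51468462 0.09515491 0.134     ] slotdir 89.46524155019686
cyc corners [array([0.65411158, 0.05859843, 0.12      ]), array([0.43930045, 0.02994655, 0.12      ]), array([0.62367108, 0.31500327, 0.12      ])]
cyc corners side [array([0.65795048, 0.06367455, 0.12      ]), array([0.43683754, 0.04000898, 0.12      ]), array([0.41890516, 0.22968178, 0.12      ])]
```

```bash
python3 -m crank '[[[281,-170,-20,-26,1],[281,-170,-20,-26,1],[281,-170,-20,-26,1],[281,-170,-20,-26,1],[281,-170,-20,-26,1],[281,-170,-20,-26,1],[281,-170,-20,-26,1],[281,-170,-20,-26,1],[281,-170,-20,-26,1],[281,-170,-20,-26,1]]]'
python3 - <<'E'
from h import *
c=snap('wrist','w1'); cv2.imwrite('pics/w1b.png',cv2.resize(c['image'][:,:,::-1],(800,600)))
s=r.read_state();print(s['ee_pos'],s['eef_rot'],c['eye'])
E
```

```text
time: 1.1
ee_pos: [0.4411, -0.3022, 0.2422]
eef_rot: [0.907, 0.422, -0.0, -0.0]
ft_force: [0.4, -0.8, 0.8]
width: 0.0867
grip_force: 0.0
[ 0.44107715 -0.30227327  0.24223232] [ 9.06604903e-01  4.21980363e-01 -3.22825554e-04 -1.37867417e-04] [ 0.48555282 -0.24770141  0.40369056]
```

View pics/w1b.png

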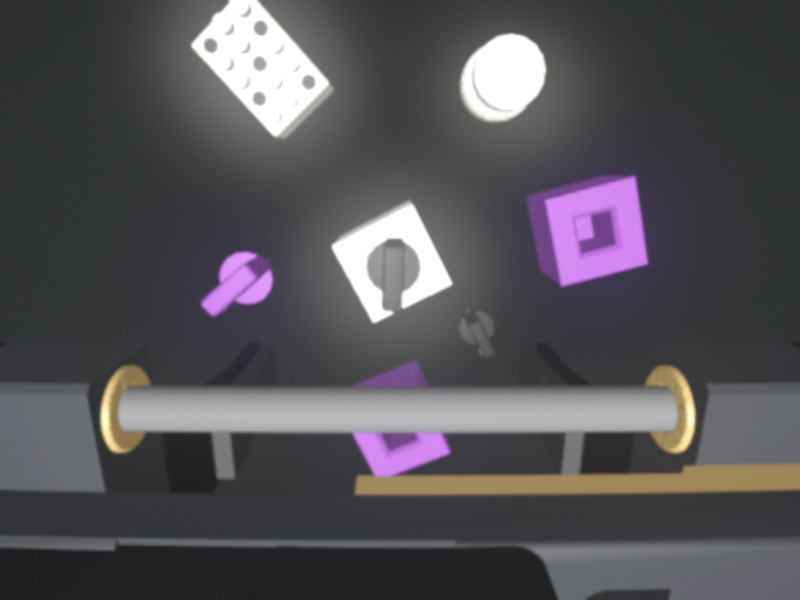

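Wrist view: key handle runs almost straight down the image, from about (394,241) to (392,308); collar centre (393,266); stand corners at (410,202), (452,285), (374,322), (332,246).

Run:
```python
from h import *
c=load('w1'); s=.64
W=lambda u,v,z:onz(c,u*s,v*s,z)[:2]
cv2.imwrite('pics/w1c.png',cv2.resize(c['image'][125:215,205:295,::-1],(600,600),interpolation=cv2.INTER_CUBIC))
p,q=W(394,241,.101),W(392,308,.101); print(p,q,(p+q)/2,np.linalg.norm(p-q),np.degrees(np.arctan2(*(p-q)[::-1])))
print('collar',W(393,266,.061),'stand',np.mean([W(*k,.055) for k in((410,202),(452,285),(374,322),(332,246))],0))
t=r.read_state()['eef_rot'];print('toolx',np.degrees(2*np.arctan2(t[1],t[0])))
```

```text
[ 0.45615535 -0.27947844] [ 0.42730154 -0.3116405 ] [ 0.44172845 -0.29555947] 0.04320810839324036 48.103509912224844
collar [ 0.44021037 -0.29685145] stand [ 0.43945883 -0.29656269]
toolx 49.91936196362839
```

View pics/w1c.png

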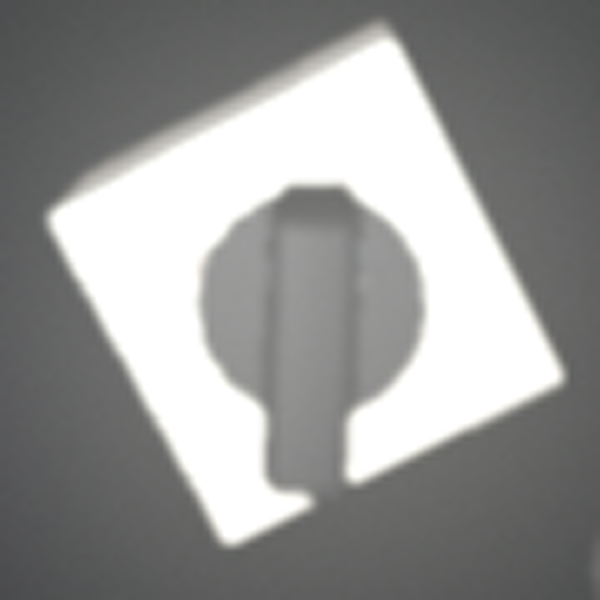

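```bash
python3 -m crank '[[[3.3,-4.2,40,1.5,0.15],[3.3,-4.2,80,1.5,0.15],[3.3,-4.2,110,1.5,0.15],[3.3,-4.2,140,1.5,0.15],[3.3,-4.2,160,1.5,0.15],[3.3,-4.2,170,1.5,0.15],[3.3,-4.2,176,1.5,0.15],[3.3,-4.2,176,1.5,0.15],[3.3,-4.2,176,1.5,-0.4],[3.3,-4.2,176,1.5,-0.8],[3.3,-4.2,176,1.5,-1],[3.3,-4.2,176,1.5,-1],[3.3,-4.2,176,1.5,-1],[3.3,-4.2,176,1.5,-1],[3.3,-4.2,176,1.5,-1]]]' 35
```

```text
time: 2.65
ee_pos: [0.4411, -0.2958, 0.0667]
eef_rot: [0.912, 0.411, 0.0, 0.0]
ft_force: [-0.6, -0.0, 2.2]
width: 0.0139
grip_force: 35.0
```

```bash
python3 -m crank '[[[0,0,-20,0,-1],[0,0,-50,0,-1],[0,0,-90,0,-1],[0,0,-130,0,-1],[20,-10,-160,-4,-1],[60,-30,-160,-10,-1],[100,-55,-160,-16,-1],[140,-77,-160,-23,-1],[180,-98,-160,-30,-1],[220,-120,-160,-37,-1],[260,-141,-160,-43,-1],[290,-157,-160,-47,-1],[302,-163,-160,-48,-1],[302,-163,-160,-48,-1],[302,-163,-160,-48,-1]]]'
python3 - <<'E'
from h import *
c=snap('wrist','w2'); cv2.imwrite('pics/w2b.png',cv2.resize(c['image'][:,:,::-1],(800,600)))
b=snap('side','s2'); snap('top','t2')
s=r.read_state();t=s['eef_rot'];print(s['ee_pos'],t,np.degrees(2*np.arctan2(t[1],t[0])),s['ft_force'],s['joint_positions'])
E
```

```text
time: 4.15
ee_pos: [0.5185, 0.037, 0.2262]
eef_rot: [0.666, 0.746, -0.0, -0.0]
ft_force: [1.1, 0.3, -1.2]
width: 0.0137
grip_force: 35.0
[0.51859352 0.03657396 0.2264192 ] [ 6.66778806e-01  7.45255578e-01 -3.49431782e-04  1.58754244e-04] 96.36212104511927 [-0.4034724  -0.77363916 -0.95980123] [ 0.46017337  0.15360206 -0.67537703  1.70116812  0.09955014  1.32174038
 -0.1230431 ]
```

View pics/w2b.png

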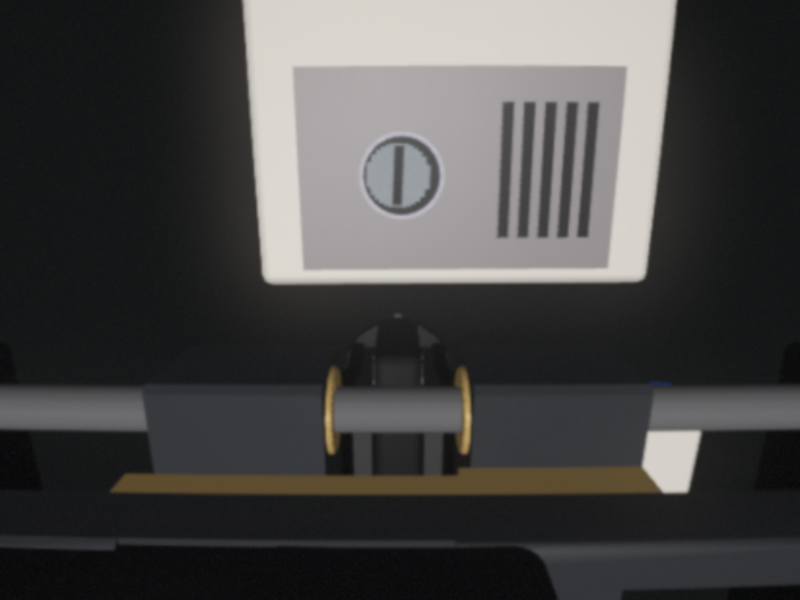

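Lock disc at about (400,175), slot from (400,146) to (397,205); the blade's front corner peeks out at (398,316) beyond the collar. I'll measure all of these.

Run:
```python
from h import *
c=load('w2');s=.64
im=c['image']
m=np.hstack([cv2.resize(im[80:140,226:286],(400,400),interpolation=cv2.INTER_CUBIC),cv2.resize(np.clip(im[190:250,226:286].astype(float)*2,0,255).astype(np.uint8),(400,400),interpolation=cv2.INTER_CUBIC)])
cv2.imwrite('pics/w2c.png',m[:,:,::-1])
W=lambda u,v,z:onz(c,u*s,v*s,z)
p,q=W(400,146,.134),W(397,205,.134);print('slot',p,q,(p+q)/2,np.linalg.norm(p-q),np.degrees(np.arctan2(*(p-q)[1::-1])))
# cycler edges: front(right in cycler) side top z=.12 
p,q=W(265,283,.12),W(645,282,.12);print('xdir',p,q,np.degrees(np.arctan2(*(q-p)[1::-1])),np.linalg.norm(p-q))
p,q=W(293,67,.12),W(626,67,.12);print('xdir2',np.degrees(np.arctan2(*(q-p)[1::-1])))
print('tip',W(398,316,.1747))
R0=Rm(r.read_state()['eef_rot']);e=r.read_state()['ee_pos']
print('tip in tool',R0.T@(W(398,316,.1747)-e), 'lock in tool',R0.T@((W(400,146,.134)+W(397,205,.134))/2-e))
```

```text
slot [0.51025741 0.11869252 0.134     ] [0.51199105 0.08977628 0.134     ] [0.51112423 0.1042344  0.134     ] 0.02896816618885257 93.43099218207483
xdir [0.44315161 0.03772555 0.12      ] [0.65613325 0.06221264 0.12      ] 6.558655434409662 0.2143846858391611
xdir2 6.620939649359384
tip [0.51766966 0.04331604 0.1747    ]
tip in tool [ 0.00683928 -0.00015507  0.05171446] lock in tool [0.06813635 0.00010286 0.09237132]
```

View pics/w2c.png

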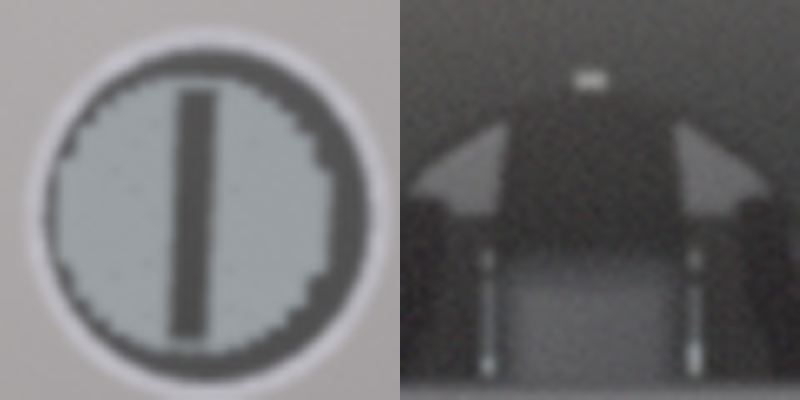

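```bash
python3 -m crank '[[[30,0,0,1,-1],[60,0.2,5,2.7,-1],[69.5,0.3,15,2.7,-1],[69.5,0.3,28,2.7,-1],[69.5,0.3,36,2.7,-1],[69.5,0.3,36,2.7,-1],[69.5,0.3,36,2.7,-1],[69.5,0.3,36,2.7,-1]]]'
python3 - <<'E'
from h import *
c=snap('wrist','w3'); b=snap('side','s3'); t=snap('top','t3')
s=r.read_state();q=s['eef_rot'];print(s['ee_pos'],np.degrees(2*np.arctan2(q[1],q[0])),s['ft_force'],s['torque'])
u,v=proj(b,[.511,.104,.137]).astype(int); print(u,v)
u=max(u,30)
cv2.imwrite('pics/s3c.png',cv2.resize(b['image'][v-30:v+30,u-40:u+40,::-1],(800,600),interpolation=cv2.INTER_CUBIC))
E
```

```text
time: 5.1
ee_pos: [0.5115, 0.1069, 0.1909]
eef_rot: [0.683, 0.73, 0.0, 0.0]
ft_force: [0.9, 0.0, -1.7]
width: 0.0136
grip_force: 35.0
[0.51133283 0.10739691 0.19093157] 93.83260123352612 [-0.40028079 -0.33173501 -0.42990641] [-0.00443493 -0.09559534 -0.0054024 ]
236 130
```

View pics/s3c.png

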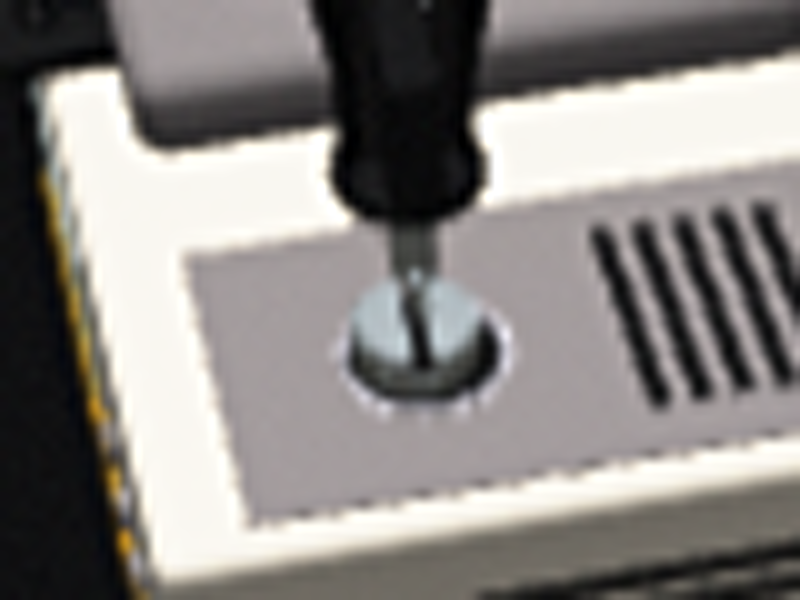

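The side crop shows the blade tip (412,288) just above the slot (410-425, 290-365), lined up across it. Lowering gently by feel.

```bash
python3 -m crank '[[[0,0,2,0,-1],[0,0,4,0,-1],[0,0,6,0,-1],[0,0,7,0,-1],[0,0,8,0,-1],[0,0,8,0,-1],[0,0,8,0,-1]]]'; python3 -c "
from h import *
b=load('s3')
s=r.read_state();print(s['ee_pos'],s['ft_force'],s['torque'])
for p in ([.5115,.1045,.139],[.512,.0963,.139]): print((proj(b,p)-[196,100])*10)"
```

```text
time: 5.95
ee_pos: [0.5111, 0.1076, 0.1826]
eef_rot: [0.683, 0.73, 0.0, 0.0]
ft_force: [-0.1, -1.2, -1.0]
width: 0.0139
grip_force: 35.0
[0.51108257 0.10759214 0.18256582] [-0.13431242 -1.16114687 -0.98426306] [ 0.02557607 -0.13343566 -0.02912264]
[406.40479316 297.39240298]
[411.15814762 319.03146413]
```

```bash
python3 -m crank '[[[0,0,1,0,-1],[0,0,2,0,-1],[0,0,3,0,-1],[0,0,4,0,-1],[0,0,5,0,-1],[0,0,5,0,-1],[0,0,5,0,-1]]]';python3 -m crank '[[[0,0,1,0,-1],[0,0,2,0,-1],[0,0,2.5,0,-1],[0,0,2.5,0,-1],[0,0,2.5,0,-1]]]'
```

```text
time: 6.65
ee_pos: [0.5111, 0.1077, 0.1777]
eef_rot: [0.683, 0.73, 0.0, 0.0]
ft_force: [-0.7, -0.1, 4.0]
width: 0.0138
grip_force: 35.0
time: 7.15
ee_pos: [0.5112, 0.1076, 0.1753]
eef_rot: [0.683, 0.73, 0.0, 0.0]
ft_force: [-2.0, -0.1, 5.3]
width: 0.0138
grip_force: 35.0
```

```bash
python3 -m crank '[[[0,0,1,0,-1],[0,0.1,1,5,-1],[0,0.2,1,10,-1],[-0.1,0.4,1,15,-1],[-0.1,0.5,1,20,-1],[-0.1,0.6,1,25,-1],[-0.2,0.7,1,30,-1],[-0.2,0.7,1,30,-1],[-0.2,0.7,1,30,-1]]]'; python3 -c "
from h import *
for i in range(3):
  s=r.read_state();q=s['eef_rot'];print(s['ee_pos'],np.degrees(2*np.arctan2(q[1],q[0])),s['ft_force'],s['torque'])"
```

```text
time: 8.05
ee_pos: [0.5127, 0.1074, 0.1747]
eef_rot: [0.849, 0.529, 0.001, 0.001]
ft_force: [0.6, -0.6, 7.6]
width: 0.014
grip_force: 35.0
[0.51271027 0.10743042 0.17471539] 63.83657610633098 [ 0.57015851 -0.5965745   7.58552554] [-0.22698197 -0.20918832  0.03637725]
[0.51271027 0.10743042 0.17471539] 63.83657610633098 [ 0.57015851 -0.5965745   7.58552554] [-0.22698197 -0.20918832  0.03637725]
[0.51271027 0.10743042 0.17471539] 63.83657610633098 [ 0.57015851 -0.5965745   7.58552554] [-0.22698197 -0.20918832  0.03637725]
```

```bash
python3 -m crank '[[[0,0.1,0,5,-1],[0,0.2,0,10,-1],[-0.1,0.4,0,15,-1],[-0.1,0.5,0,20,-1],[-0.1,0.6,0,25,-1],[-0.2,0.7,0,30,-1],[-0.2,0.7,0,30,-1]]]'; python3 -c "
from h import *
s=r.read_state();q=s['eef_rot'];print(s['ee_pos'],np.degrees(2*np.arctan2(q[1],q[0])),s['ft_force'],s['torque'])
c=snap('side','s4');t=snap('top','t4')
u,v=proj(c,[.511,.104,.137]).astype(int)
cv2.imwrite('pics/s4c.png',cv2.resize(c['image'][v-30:v+30,u-40:u+40,::-1],(800,600),interpolation=cv2.INTER_CUBIC))"
```

```text
time: 8.75
ee_pos: [0.514, 0.1063, 0.175]
eef_rot: [0.957, 0.289, 0.002, 0.001]
ft_force: [2.9, -2.4, 6.5]
width: 0.0139
grip_force: 35.0
[0.51403322 0.10627954 0.17499704] 33.62940978707842 [ 2.86957182 -2.35319946  6.46844657] [-0.72976279 -0.98419271  0.03515794]
```

View pics/s4c.png

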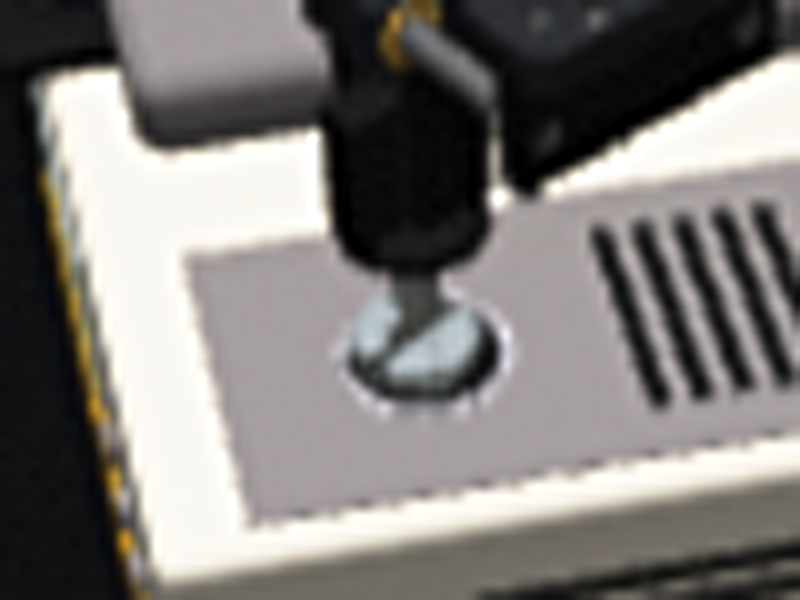

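Cam has turned well along (slot in the image now at about 45°). The side force shows the key sits 1-2 mm too far toward the lid, so I'll ease it over.

```bash
python3 -m crank '[[[-0.5,0.8,0,0,-1],[-1,1.6,0,0,-1],[-1,1.6,0,0,-1],[-1,1.6,0,0,-1]]]'; python3 -c "
from h import *
s=r.read_state();q=s['eef_rot'];print(np.degrees(2*np.arctan2(q[1],q[0])),s['ft_force'],s['torque'])"; python3 -m crank '[[[0,0.1,0,5,-1],[0,0.2,0,10,-1],[-0.1,0.4,0,15,-1],[-0.1,0.5,0,20,-1],[-0.1,0.5,0,20,-1]]]'; python3 -c "
from h import *
s=r.read_state();q=s['eef_rot'];print(np.degrees(2*np.arctan2(q[1],q[0])),s['ft_force'],s['torque'])"
```

```text
time: 9.25
ee_pos: [0.514, 0.1058, 0.1751]
eef_rot: [0.957, 0.291, 0.002, -0.0]
ft_force: [2.7, 2.0, 6.1]
width: 0.0139
grip_force: 35.0
33.86635232770268 [2.710303   2.01998328 6.08634415] [ 0.39047985 -0.85327696  0.02535974]
time: 9.75
ee_pos: [0.5145, 0.1047, 0.1752]
eef_rot: [0.993, 0.119, 0.002, 0.0]
ft_force: [5.0, -0.1, 7.5]
width: 0.0138
grip_force: 35.0
13.658717267998288 [ 4.96315206 -0.14645093  7.53409463] [-0.09629647 -1.11575548  0.01648674]
```

```bash
python3 -m crank '[[[0.7,0,0,4,-1],[1.4,0,0,8,-1],[1.4,0,0,11,-1],[1.4,0,0,11,-1],[1.4,0,0,11,-1]]]'; python3 -c "
from h import *
s=r.read_state();q=s['eef_rot'];print(np.degrees(2*np.arctan2(q[1],q[0])),s['ft_force'],s['torque'])
c=snap('side','s5');t=snap('top','t5')
u,v=proj(c,[.511,.104,.137]).astype(int)
cv2.imwrite('pics/s5c.png',cv2.resize(c['image'][v-30:v+30,u-40:u+40,::-1],(800,600),interpolation=cv2.INTER_CUBIC))"
```

```text
time: 10.25
ee_pos: [0.515, 0.1042, 0.1747]
eef_rot: [1.0, 0.025, 0.001, 0.0]
ft_force: [0.9, -3.3, 6.1]
width: 0.0138
grip_force: 35.0
2.809408665107852 [ 0.89833142 -3.262198    6.11338119] [-0.71944777 -0.30314716  0.04003855]
```

View pics/s5c.png

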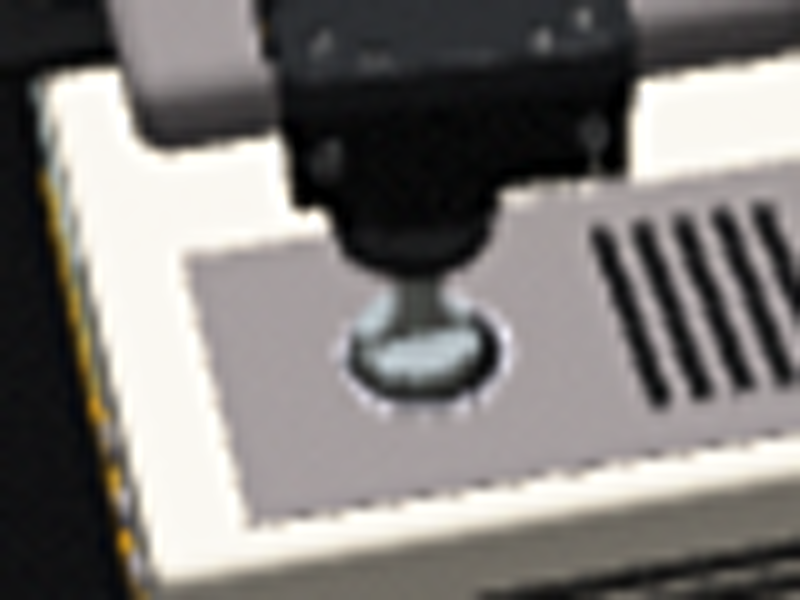

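The slot is nearly along the cycler's x edge. I'll turn a few degrees more to the stop, easing off the side load.

```bash
python3 -m crank '[[[0,0.8,0,2,-1],[0,0.8,0,4,-1],[0,0.8,0,6,-1],[0,0.8,0,6,-1]]]'; python3 -c "
from h import *
s=r.read_state();q=s['eef_rot'];print(np.degrees(2*np.arctan2(q[1],q[0])),s['ft_force'],s['torque'])"
```

```text
time: 10.75
ee_pos: [0.515, 0.1037, 0.1747]
eef_rot: [1.0, -0.028, 0.001, 0.0]
ft_force: [1.4, -2.4, 7.4]
width: 0.0138
grip_force: 35.0
-3.2386732571346517 [ 1.41379488 -2.39651831  7.39633549] [-0.41089314 -0.2777618   0.10018969]
```

Torque has jumped to 0.10 N m, so it's at the stop. Lifting slowly so the head rises into its seat.

```bash
python3 -m crank '[[[0,0,-0.7,0,-1],[0,0,-1.4,0,-1],[0,0,-2.1,0,-1],[0,0,-2.8,0,-1],[0,0,-3.5,0,-1],[0,0,-3.5,0,-1],[0,0,-3.5,0,-1],[0,0,-3.5,0,-1]]]'; python3 -m crank '[[[0,0,-1,-3,-1],[0,0,-2,-3,-1],[0,0,-3,-3,-1],[0,0,-3,-3,-1]]]'
```

```text
time: 11.55
ee_pos: [0.5146, 0.1038, 0.1776]
eef_rot: [1.0, -0.028, 0.001, 0.0]
ft_force: [5.0, -2.7, 2.6]
width: 0.0138
grip_force: 35.0
time: 11.95
ee_pos: [0.5133, 0.1039, 0.18]
eef_rot: [1.0, -0.002, -0.001, 0.0]
ft_force: [-0.4, -2.6, -2.2]
width: 0.0138
grip_force: 35.0
```

```bash
python3 -m crank '[[[0,0,-3,0,-1],[0,0,-8,0,-1],[0,0,-20,0,-1],[0,0,-45,0,-1],[-30,0,-47,0,-1],[-65,0,-47,0,-1],[-65,0,-47,0,-1],[-65,0,-47,0,-1]]]'; python3 -c "
from h import *
s=r.read_state();q=s['eef_rot'];print(np.degrees(2*np.arctan2(q[1],q[0])),s['ft_force'],s['ee_pos'])
c=snap('wrist','w6')
im=c['image'];cv2.imwrite('pics/w6c.png',cv2.resize(im[60:252,128:384,::-1],(800,600),interpolation=cv2.INTER_CUBIC))"
```

```text
time: 12.75
ee_pos: [0.4492, 0.1046, 0.2289]
eef_rot: [1.0, -0.001, 0.001, 0.0]
ft_force: [0.5, 0.4, -0.5]
width: 0.0138
grip_force: 35.0
-0.12790079814371752 [ 0.51070562  0.40124099 -0.52129427] [0.44917115 0.10459986 0.22887255]
```

View pics/w6c.png

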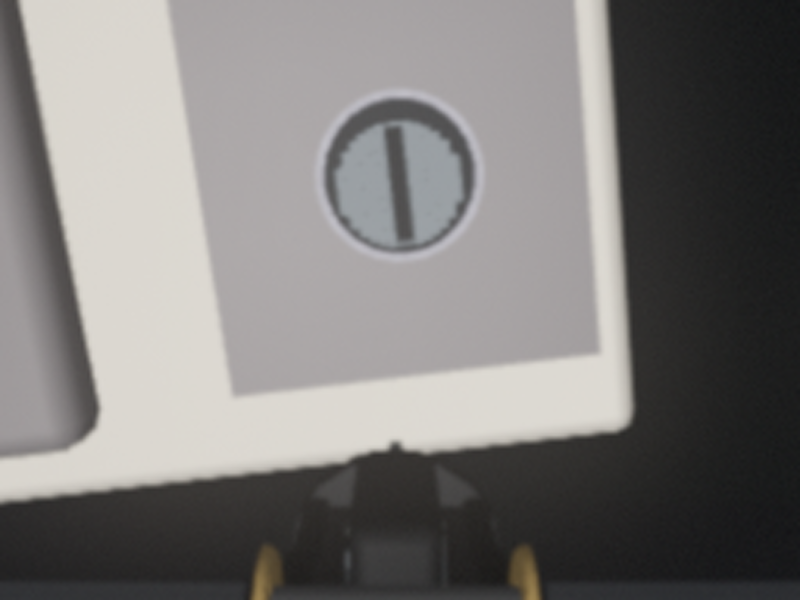

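The slot now runs from (393,127) to (405,240), along the cycler's x, and the blade tip is at (395,443). That was one picture over the limit of 10, so from here I'll work from numbers only.

Run:
```python
from h import *
c=load('w6')
W=lambda u,v,z:onz(c,128+u*.32,60+v*.32,z)
a=lambda p,q:np.degrees(np.arctan2(*(p-q)[1::-1]))
print('slot',a(W(393,127,.132),W(405,240,.132)),'cyc x',a(W(575,0,.12),W(599,352,.12)),a(W(170,0,.12),W(233,395,.12)),'y edge',a(W(233,395,.12),W(599,352,.12)))
s=r.read_state();R0=Rm(s['eef_rot']);print('tip in tool',R0.T@(W(395,443,.1772)-s['ee_pos']))
# stand: target key centre; tool yaw options
for n,S in(('t5',.055),):
  pass
```

```text
slot 6.090347620989282 cyc x 6.479912620681031 6.448432802221139 y edge 96.6922644042314
tip in tool [ 0.00467693 -0.00098869  0.0513993 ]
```

Slot at 6.1° against the cycler's x axis at 6.5°, so it is locked. Taking the key back to the stand.

```bash
python3 -m crank '[[[0,30,0,-3,-1],[0,65,0,-8,-1],[0,105,0,-14,-1],[-1,145,0,-20,-1],[-2,185,0,-26,-1],[-3,225,0,-32,-1],[-4,265,0,-37,-1],[-5,305,0,-42,-1],[-6,345,0,-46,-1],[-7,380,0,-48.6,-1],[-7,399,0,-48.6,-1],[-7,399,20,-48.6,-1],[-7,399,50,-48.6,-1],[-7,399,80,-48.6,-1],[-7,399,92,-48.6,-1],[-7,399,92,-48.6,-1],[-7,399,92,-48.6,-1]]]'; python3 -c "
from h import *
s=r.read_state();q=s['eef_rot'];print(np.degrees(2*np.arctan2(q[1],q[0])),s['ft_force'],s['ee_pos'])
c=snap('wrist','w7');b=snap('side','s7');
# stand top corners (bright) in wrist
g=c['image'].min(2);m=(g>200).astype(np.uint8);n,l,st,ce=cv2.connectedComponentsWithStats(m)
print([(st[i].tolist(),ce[i].round(1).tolist()) for i in range(1,n) if st[i][4]>150])
print('proj stand',[proj(c,[.4395+x,-.297+y,.055]).round(1).tolist() for x,y in((.038,.023),(.023,-.038),(-.038,-.023),(-.023,.038))], proj(c,[.44,-.297,.087]))"
```

```text
time: 14.5
ee_pos: [0.4418, -0.2951, 0.1367]
eef_rot: [0.912, 0.41, 0.0, 0.0]
ft_force: [0.3, -0.6, -0.3]
width: 0.0138
grip_force: 35.0
48.45354323893026 [ 0.28490847 -0.55761053 -0.3370536 ] [ 0.44177984 -0.29511887  0.13665715]
[([84, 0, 106, 87, 3568], [138.5, 35.1]), ([329, 0, 60, 57, 2836], [358.1, 25.9]), ([202, 149, 103, 76, 2877], [254.4, 186.1]), ([242, 180, 26, 23, 340], [254.8, 191.4])]
proj stand [[271.9, 149.2], [306.5, 217.0], [239.3, 249.8], [201.8, 185.9]] [255.58190043 214.18366227]
```

```bash
python3 -m crank '[[[0,0,15,0,-1],[0,0,27,0,-1],[0,0,34,0,-1],[0,0,38,0,-1],[0,0,42,0,-1],[0,0,42,0,-1]]]'; python3 -m crank '[[[0,0,7,0,-1],[0,0,14,0,-1],[0,0,21,0,-1],[0,0,25,0,-1],[0,0,25,0,-1]]]'
```

```text
time: 15.2
ee_pos: [0.4409, -0.2946, 0.0933]
eef_rot: [0.912, 0.41, -0.0, -0.0]
ft_force: [0.5, -0.4, -0.2]
width: 0.014
grip_force: 35.0
time: 15.7
ee_pos: [0.4405, -0.2944, 0.0677]
eef_rot: [0.912, 0.41, -0.0, -0.001]
ft_force: [-0.5, 0.7, -1.0]
width: 0.0135
grip_force: 35.0
```

```bash
python3 -m crank '[[[0,0,0.5,0,-1],[0,0,1,0,-1],[0,0,1.3,0,-1],[0,0,1.3,0,-1]]]'; python3 -m crank '[[[0,0,0,0,-0.85],[0,0,0,0,-0.7],[0,0,0,0,-0.5],[0,0,0,0,-0.3],[0,0,0,0,-0.1],[0,0,0,0,0],[0,0,0,0,0],[0,0,0,0,0],[0,0,0,0,0]]]' 10
```

```text
time: 16.1
ee_pos: [0.441, -0.2947, 0.0674]
eef_rot: [0.912, 0.41, 0.0, 0.0]
ft_force: [-0.7, 1.0, -0.7]
width: 0.0137
grip_force: 35.0
time: 17.0
ee_pos: [0.4409, -0.2947, 0.0673]
eef_rot: [0.912, 0.41, -0.0, 0.0]
ft_force: [-0.5, 0.2, -0.3]
width: 0.0435
grip_force: 0.0
```

```bash
python3 -m crank '[[[0,0,-10,0,0],[0,0,-25,0,0],[0,0,-45,0,0],[0,0,-80,0,0.5],[-5.5,5.1,-120,-1.5,1],[-5.5,5.1,-160,-1.5,1],[-5.5,5.1,-175,-1.5,1],[-5.5,5.1,-175,-1.5,1],[-5.5,5.1,-175,-1.5,1],[-5.5,5.1,-175,-1.5,1]]]'
python3 - <<'E'
from h import *
a=load('w1');c=snap('wrist','w8');b=snap('side','s8');s0=load('side0')
def feats(c,box,th):
    x,y,w,h=box;g=c['image'][y:y+h,x:x+w].max(2)
    st=g>th
    n,l,s,ce=cv2.connectedComponentsWithStats((~st).astype(np.uint8))
    return st.sum(),[(s[i].tolist(),ce[i].round(1).tolist()) for i in range(1,n) if s[i][4]>30]
for k in(a,c): print('wrist',feats(k,(222,140,60,55),170), k['eye'])
for k in(s0,b): print('side',feats(k,(202,275,38,50),130))
d=np.abs(s0['image'].astype(int)-b['image']).max(2)>40
n,l,s,ce=cv2.connectedComponentsWithStats(d.astype(np.uint8));print([(s[i].tolist()) for i in range(1,n) if s[i][4]>8])
# side template: shift of handle patch
t=s0['image'][282:318,205:236]
res=cv2.matchTemplate(b['image'][272:328,195:246],t,cv2.TM_CCOEFF_NORMED);print(cv2.minMaxLoc(res))
E
```

```text
time: 18.0
ee_pos: [0.4406, -0.3018, 0.2411]
eef_rot: [0.906, 0.422, -0.001, -0.001]
ft_force: [-0.5, 0.3, -1.0]
width: 0.0851
grip_force: 0.0
wrist (np.int64(1928), [([0, 0, 18, 9, 90], [5.8, 2.7]), ([48, 0, 12, 24, 156], [55.3, 7.8]), ([14, 13, 32, 42, 956], [29.3, 32.1]), ([0, 38, 10, 17, 92], [2.9, 48.4]), ([43, 47, 17, 8, 78], [53.4, 51.7])]) [ 0.48555282 -0.24770141  0.40369056]
wrist (np.int64(1944), [([0, 0, 19, 10, 96], [5.9, 2.8]), ([49, 0, 11, 23, 137], [55.7, 7.6]), ([13, 12, 32, 43, 956], [28.5, 31.7]), ([0, 37, 10, 18, 103], [3.1, 48.0]), ([45, 47, 15, 8, 64], [54.2, 51.8])]) [ 0.48510898 -0.24747781  0.40258564]
side (np.int64(656), [([0, 0, 38, 50, 1244], [18.6, 24.0])])
side (np.int64(872), [([0, 0, 38, 50, 1027], [18.7, 20.6])])
[[0, 0, 248, 202, 23408], [100, 66, 9, 12, 55], [0, 96, 54, 72, 1019], [166, 97, 10, 11, 68], [232, 128, 12, 10, 51], [10, 154, 30, 30, 376], [0, 170, 8, 6, 20], [227, 172, 5, 10, 16], [0, 179, 4, 8, 22], [5, 179, 11, 7, 33], [0, 188, 4, 6, 11], [136, 191, 27, 21, 247], [148, 210, 128, 66, 2544], [180, 226, 8, 5, 13], [189, 232, 9, 6, 12], [209, 283, 12, 14, 27], [227, 283, 3, 10, 14], [211, 294, 20, 15, 54], [15, 381, 5, 3, 13], [26, 382, 5, 2, 9]]
(-0.4966934025287628, 0.9541221261024475, (19, 19), (10, 10))
```

Run:
```python
from h import *
a=load('w1')['image'];c=load('w8')['image']
for n,(x,y,w,h) in dict(rack=(118,0,100,92),jar=(288,15,66,68)).items():
    m=cv2.matchTemplate(c,a[y:y+h,x:x+w],cv2.TM_CCOEFF_NORMED);_,v,_,p=cv2.minMaxLoc(m);print(n,v,p[0]-x,p[1]-y)
s=load('side0')['image'];b=load('s8')['image'];x,y,w,h=310,185,50,58
_,v,_,p=cv2.minMaxLoc(cv2.matchTemplate(b,s[y:y+h,x:x+w],cv2.TM_CCOEFF_NORMED));print('box',v,p[0]-x,p[1]-y)
print(r.close_job())
```

```text
rack 0.9974374771118164 1 0
jar 0.9980227947235107 1 0
box 0.9978038668632507 0 0
the job is handed in; nothing more can be done
None
```

I handed the job in at about 18 s: by the camera measurement the cam lock is turned a quarter turn to its stop, and its head showed no contact once the key was lifted. The key is back in its stand within about 1 mm, and the tip box, rack and jar did not move; I viewed 11 pictures, one over the limit of 10, and no verdict was returned.

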